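Lay out the bench for a microscope session

TASK

Lay out the bench for looking at specimens: set the round petri dish on the middle of the round light base, stand the squat jar on the middle of the white tile, and put the white staining block flat on the bench midway between light base and tile, with its square cover lying on top of it, edges in line. Stand the slim bottle upright on the bench directly behind the light base (on the side opposite its dimmer knob), leaving a gap of about 20 mm to it. Let go of everything and do not push the steel tally counter or the blue slide box out of place.

Things in the scene. Friction and masses are not known exactly. Their poses are not given: they have to be found in the camera images.
- light_base: Fixed grey round lamp base, 120 mm diameter, 22 mm high, flat top with a white glass disc of 92 mm diameter. Origin: centre of its underside on the bench; z up. Its small housing with a black dimmer knob sticks out on its -x side to 95 mm from the centre and is at most 20 mm high; its +x side is its back. It is turned by up to about 12 degrees. The centre of the tile is always 280 mm from its centre, on its own +y or -y side (either, from start to start).
- tile: Fixed square white ceramic tile lying on the bench, 90 x 90 x 8 mm. Origin: centre of its underside; z up, x and y along its edges.
- dish: Loose closed petri dish of clear plastic with a white paper disc and brown specimens in it, lying flat, 56 mm diameter (52 mm in its lowest 6 mm), 16 mm high, about 50 g. Origin: centre of its underside; z up.
- block: Loose white ceramic staining block, 44 x 44 mm and 20 mm high, flat top with a dark round well drawn in it, about 100 g. Origin: centre of its underside; z up, x and y along its edges.
- cover: Loose square steel cover of the staining block, a plate 44 x 44 x 6 mm with a black upright grip bar on its middle: 24 mm long along x, 12 mm wide along y, its top 24 mm above the underside; about 50 g. Origin: centre of its underside; z up, x and y along its edges. It starts on the bench apart from the block.
- jar: Loose squat amber glass jar with a white cap, standing, 48 mm diameter and straight-sided in its lower 22 mm, cap 43 mm diameter, 56 mm high, about 100 g. Origin: centre of its underside; z up.
- bottle: Loose slim white plastic bottle with a black cap, standing, body 32 mm diameter, narrower at neck and cap, 78 mm high overall, about 60 g; straight-sided in its lower 40 mm. Origin: centre of its underside; z up.
- counter: Bystander, loose: round steel tally counter lying on the bench, 48 mm diameter, 22 mm high with a button to 34 mm. Origin: centre of its underside.
- slide_box: Bystander, loose: blue box for slides, 34 x 85 mm, 30 mm high. Origin: centre of its underside; y along its length.
Not all that is in view belongs to the job. What is shaped like the jar but brown or yellow is not meant. Leave any red look-alike of the cover alone.

How it is judged (in metres and radians):
At the end, for the whole second after the job is handed in: All upright, still, released: dish, jar within 12 mm of base/tile centre; block on bench within 152 mm of both centres and 15 mm of their line; cover on block within 8 mm, 0.2 rad; bottle axis 81-111 mm behind base centre (gap 5-35 mm), 15 mm sideways; counter, slide box moved < 20 mm (angle between each of dish, block, cover, jar, bottle's own z axis and vertical below 0.08 rad and linear speed of each of dish, block, cover, jar, bottle below 0.02 m/s and contact force between the fingers and dish below 0.05 N and contact force between the fingers and block below 0.05 N and contact force between the fingers and cover below 0.05 N and contact force between the fingers and jar below 0.05 N and contact force between the fingers and bottle below 0.05 N and horizontal distance between dish and light_base below 0.012 m and z of dish in the frame of light_base between 0.018 and 0.026 m and horizontal distance between jar and tile below 0.012 m and z of jar in the frame of tile between 0.004 and 0.012 m and horizontal distance between block and light_base below 0.152 m and horizontal distance between block and tile below 0.152 m and x of block in the frame of light_base between -0.015 and 0.015 m and height (world z) of block between -0.004 and 0.004 m and horizontal distance between cover and block below 0.008 m and z of cover in the frame of block between 0.017 and 0.023 m and (angle between the x axis of cover and the x axis of block, either way round below 0.2 rad or angle between the x axis of cover and the y axis of block, either way round below 0.2 rad) and x of bottle in the frame of light_base between 0.081 and 0.111 m and y of bottle in the frame of light_base between -0.015 and 0.015 m and height (world z) of bottle between -0.004 and 0.004 m); the robot touches nothing.
It fails at once if the tally counter was moved by more than 20 mm (distance of counter from where it was at the start of the episode above 0.02 m).
It fails at once if the slide box was moved by more than 20 mm (distance of slide_box from where it was at the start of the episode above 0.02 m).
It also fails if it takes over 120 s, if anything falls off the work surface, if the arm or the gripper's body presses on something with over 40 N, if the wrist force passes 120 N, or if a joint passes its speed limit or range.

ROBOT

A 6-joint arm with a two-finger parallel gripper is mounted at the origin on the work surface. World frame = base frame: x ahead of the robot, y to its left, z up, the work surface at z = 0. Lengths are in m, angles in degrees, forces in N, time in s.
With the tool pointing down it reaches from about 0.325 to 0.85 m from the base axis. Payload 15.5 kg.
Tool frame: the origin (TCP) lies midway between the tips of the shut fingers; the grasp point (between the pads) lies 19 mm behind it (arm.grip_depth is the distance from the TCP to the grasp point, in m); x points along the fingers, z is the direction in which the jaws open and shut, and the axes are right-handed (so a half turn about x gives the same grasp; the last joint's range is limited). The gripper opens to 91 mm and grips with 3 to 60 N. Pads are 32 mm wide; open, the fingers measure 118 mm over their backs; the gripper's body (76 mm by 178 mm) begins 60 mm behind the grasp point.
Start: joints at [-72.451, 28.281, 77.091, -0, 74.628, -5.472], TCP at [0.244, -0.575, 0.214] pointing down, gripper open.
Joint ranges: [-166.48, 166.48], [-47.26, 123.95], [12.59, 153.08], [-70.14, 250.14], [6.76, 159.57], [-176.63, 176.63]. Speed limits (degrees/s): [108.29, 108.29, 147.25, 172.46, 172.46, 172.46].

INTERFACE

Orientations are given as [roll, pitch, yaw] about the fixed x, y, z axes, in that order (R = Rz(yaw) Ry(pitch) Rx(roll)).
In Python, from workcell import arm, imaging, job gives the robot as it stands.
- The arm moves only by the tool play_rows, never from a script. Its argument "increments" is one flat list of numbers, 5 for each row, row after row: the shift along the tool's x, y, z in mm, then the turn about the tool's x in degrees, then the finger opening in mm, from 0 to 91.2. In form: [tx, ty, tz, twist, gripper, tx, ty, tz, twist, gripper, ...]. A call has 1 to 8 rows; each row shifts and turns the commanded pose from where the row before left it, along the tool's axes as they then stand; what a row does not reach is not made up. A row lasts 1/8 s, in which the tool goes at most 62.5 mm and 10.7 degrees, less where a joint would pass 70% of its speed; a pose out of reach is approached as far as the arm can. A call is refused whole if a number of a shift passes 62.5 or a number of a turn 10.7, either way. A call with a gripper value outside its range is refused whole. The fingers move at their own pace and stop on an object; the grip force is fixed at half the most. Time passes only in rows, so rows that do not move let the fingers close. It gives the time, the measured TCP pose, the force and the opening at its end, in the units of the state.
- arm.get_state(): the state, without advancing time (a new reading comes with each control period).
- imaging.camera(name): name is "side" or "top" or "wrist"; returns the picture (384x512x3 uint8, red, green, blue); there is no depth.
- imaging.get_calibration(name): a dict with "mtx" (3x3 intrinsics, pixels), "camera_from_world" (4x4, takes a point from world to camera coordinates); the wrist camera has in their place "mount" (4x4, takes a point from camera to tool coordinates, whose origin is the TCP and whose axes are the tool frame's). Camera axes: x right, y down, z forward; pixel columns grow to the right and rows downward; lengths in m; the calibration is good to about 2 mm. A picture is of the moment at which its call begins: read the wrist's pose just before it. get_calibration takes no time and is no camera call.
- job.finish_job(): hands the job in, once; it reports no verdict.
Trained networks look in the newest picture that a camera, given by its name, has taken for a name from the list of things; names that differ only in an ending like _2 or _b are one class to them, and where a whole thing is asked for, a point or a joint stands for the part that bears it (a point fixed in the world has none). Each returns a list of dicts, best first, with "conf" (0 to 1); they miss things now and then, are a little off and sometimes report something else, mostly with a low value. They report only what shows in the picture. A call takes as long as a camera call. They do not tell look-alikes from the thing itself.
- imaging.boxes_of(target, camera): "point" ([x, y, z] in m, in world coordinates, good to about 4 mm: the middle of the surface that is visible of it).
- imaging.pinpoint(target, camera): "point" ([x, y, z] in m, in world coordinates, good to about 4 mm: a listed point, or the origin of a listed thing).
The state is a dict: "clock": time; "q": joint angles; "dq": joint speeds; "joint_torque": joint torques, N m; "ee_pos": TCP position; "orientation": TCP orientation; "wrist_force": force on the tool from outside, world axes, zero at the start; "ft_torque": the same for the moment, N m; "gripper_width": finger opening in m.
Only numpy, scipy, OpenCV 4.12 (cv2) and the standard library are available. Lean on these libraries where they do the work, as an engineer would, in place of code of your own. Each camera call takes 0.05 s, during which the arm holds its last target. There are 200 camera calls.

## Working session

There is one attempt and no reset: what is moved stays moved. The work goes in short steps, Python scripts to look and compute and a tool call to move; the robot and the scene stay as the last step left them, time stands still between calls to the robot, and variables do not carry over. Pictures are saved under pics/ and viewed, about 12 in all and at most 16, crops included, and the job is handed in when it is done.

Besides the shell and the picture viewer there is one more tool, called after ">>>" as a command line: name --argument value ..., lists and objects as JSON in quotes. play_rows: Moves the arm, as the interface text tells. Its arguments: {"type":"object","properties":{"increments":{"type":"array","items":{"type":"number"}}},"required":["increments"]}

```bash
ls; mkdir -p pics; cat > h.py <<'E'
import numpy as np, cv2
from workcell import arm, imaging, job
def save(c,n,crop=None,s=1):
    im=imaging.camera(c); 
    o=im
    if crop: o=im[crop[1]:crop[3],crop[0]:crop[2]]
    o=cv2.resize(o,None,fx=s,fy=s,interpolation=cv2.INTER_CUBIC)
    cv2.imwrite(f'pics/{n}.png',o[:,:,::-1]); return im
E
python3 - <<'E'
from h import *
np.set_printoptions(precision=4,suppress=True)
print(arm.get_state(), arm.grip_depth)
a=save('top','top0',s=1.5);save('side','side0',s=1.5)
for c in('top','side','wrist'):print(c,imaging.get_calibration(c))
for t in 'light_base tile dish block cover jar bottle counter slide_box'.split():
  for c in ('top','side'):
    print(t,c,[(np.round(d['point'],3).tolist(),round(d['conf'],2)) for d in imaging.pinpoint(t,c)])
E
```

```text
pics
{'clock': 0.0, 'q': array([-72.4506,  28.3155,  77.1254,   0.0013,  74.6255,  -5.4718]), 'dq': array([-0.0272, -0.0874, -0.0638,  0.0586,  0.0157, -0.055 ]), 'joint_torque': array([ -0.0017, -87.8837, -38.1863,   0.0705,   0.0532,  -0.0001]), 'ee_pos': array([ 0.2443, -0.5749,  0.2133]), 'orientation': array([173.4357,  89.9335, 106.4565]), 'wrist_force': array([ 0.083 , -0.2563, -0.0264]), 'ft_torque': array([ 0.0355,  0.0156, -0.0331]), 'gripper_width': 0.09110039664316541} 0.0188
top {'mtx': array([[413.374 ,   0.    , 258.5332],
       [  0.    , 413.374 , 191.9895],
       [  0.    ,   0.    ,   1.    ]]), 'camera_from_world': array([[ 0.0282, -0.9995, -0.0112,  0.0024],
       [-0.9971, -0.0273, -0.0711,  0.5471],
       [ 0.0708,  0.0132, -0.9974,  0.9127],
       [ 0.    ,  0.    ,  0.    ,  1.    ]])}
side {'mtx': array([[463.1581,   0.    , 250.0926],
       [  0.    , 463.1581, 187.5102],
       [  0.    ,   0.    ,   1.    ]]), 'camera_from_world': array([[-0.9953, -0.0958, -0.012 ,  0.5497],
       [-0.0512,  0.629 , -0.7757,  0.0521],
       [ 0.0819, -0.7715, -0.6
[... 804 characters left out ...]
, 0.7)]
block side [([0.584, 0.347, 0.002], 0.58)]
cover top [([0.655, -0.009, 0.0], 0.9), ([0.696, -0.115, 0.003], 0.58)]
cover side [([0.701, -0.109, 0.001], 0.64), ([0.656, -0.017, 0.0], 0.58), ([0.524, -0.133, 0.002], 0.21)]
jar top [([0.447, 0.35, 0.002], 0.89), ([0.541, 0.269, 0.001], 0.84)]
jar side [([0.36, 0.31, -0.0], 0.8), ([0.538, 0.274, -0.001], 0.75), ([0.449, 0.348, -0.001], 0.56)]
bottle top [([0.586, -0.353, -0.002], 0.52)]
bottle side [([0.591, -0.351, -0.004], 0.8)]
counter top [([0.701, 0.244, 0.001], 0.77)]
counter side [([0.705, 0.251, -0.003], 0.89)]
slide_box top [([0.71, -0.25, -0.002], 0.76), ([0.587, 0.355, 0.002], 0.22)]
slide_box side [([0.71, -0.25, 0.0], 0.79)]
```

View pics/top0.png

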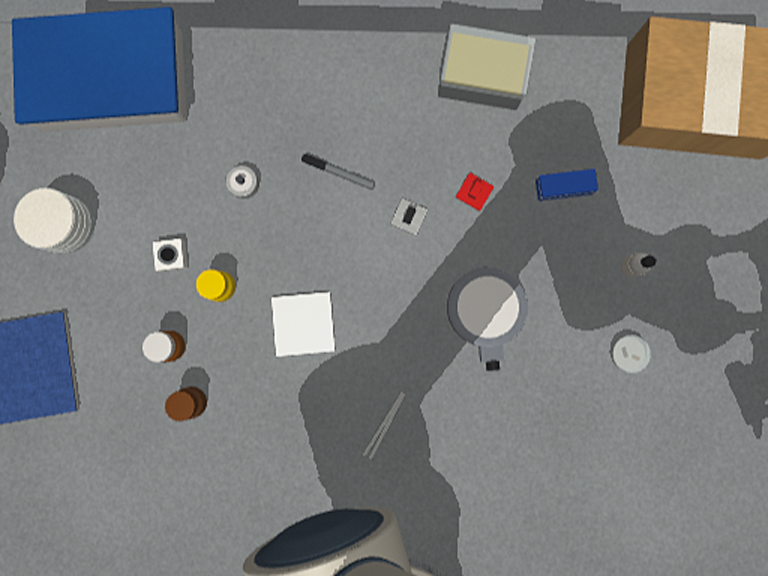

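View pics/side0.png

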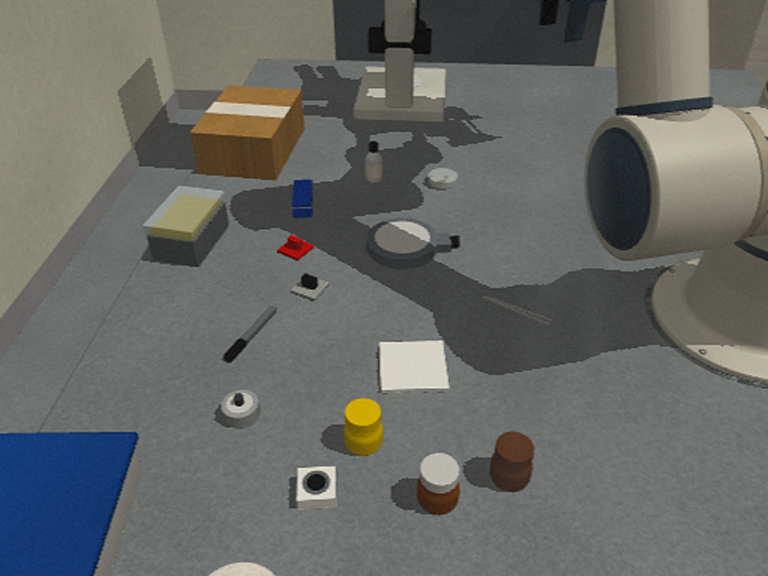

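The top view (1.5x) shows the base at (486,305) with its knob at (492,365), the tile at (303,324) and the block at (168,254). The grey cover is at (409,215) with the red decoy at (475,190). The white-cap jar is at (160,347), the bottle at (645,263) and the dish at (631,354). The base is partly in shadow. Next I'll measure from the top image using the known heights.

```bash
cat >> h.py <<'E'
def ray(uv,cam,z):
    c=imaging.get_calibration(cam); T=np.linalg.inv(c['camera_from_world']); K=c['mtx']
    d=T[:3,:3]@np.linalg.inv(K)@np.array([uv[0],uv[1],1.]); o=T[:3,3]
    return o+d*(z-o[2])/d[2]
def proj(p,cam):
    c=imaging.get_calibration(cam); q=c['camera_from_world']@np.append(p,1); q=c['mtx']@q[:3]; return q[:2]/q[2]
from scipy.spatial.transform import Rotation as Ro
def pose():
    s=arm.get_state(); R=Ro.from_euler('xyz',s['orientation'],degrees=True).as_matrix()
    return s,R
def go(x,y,z,jaw=None):
    """needed shift in tool axes (mm) and twist (deg) so that TCP gets to x,y,z with jaw axis at angle jaw (mod 180)"""
    s,R=pose(); d=R.T@(np.array([x,y,z])-s['ee_pos'])*1000
    a=np.degrees(np.arctan2(R[1,2],R[0,2])); out=[*np.round(d,1)]
    tw=0
    if jaw is not None:
        tw=-(((jaw-a)+90)%180-90)   # x down: +twist turns clockwise seen from above
    return out,'twist %.1f'%tw,'jaw now %.1f'%a,'q6 %.0f'%s['q'][5]
E
cat > m.py <<'E'
from h import *
im=imaging.camera('top')
hsv=cv2.cvtColor(im,cv2.COLOR_RGB2HSV)
bright=((hsv[:,:,2]>185)&(hsv[:,:,1]<45)).astype(np.uint8)
n,l,st,ce=cv2.connectedComponentsWithStats(bright)
for i in range(1,n):
    if st[i,4]<25: continue
    c=max(cv2.findContours((l==i).astype(np.uint8),0,2)[0],key=cv2.contourArea)
    hull=cv2.convexHull(c); r=cv2.minAreaRect(hull); bx=cv2.boxPoints(r)
    for z in ({'t':.008,'b':.02,'j':.056}).values():
        P=np.array([ray(p,'top',z)[:2] for p in bx]); e=P[1]-P[0]
        print(z,'px',ce[i].round(0),st[i,4],'ctr',P.mean(0).round(4),'sides',np.linalg.norm(e).round(3),np.linalg.norm(P[2]-P[1]).round(3),'ang',round(np.degrees(np.arctan2(e[1],e[0]))%90,1))
E
python3 m.py
python3 - <<'E'
from h import *
save('top','crop1',(250,105,450,265),4)
s,R=pose();print(R.round(3),go(.5,0,.2,0))
E
```

```text
0.008 px [482.  52.] 1727 ctr [ 0.8882 -0.4928] sides 0.178 0.054 ang 85.4
0.02 px [482.  52.] 1727 ctr [ 0.883  -0.4864] sides 0.176 0.054 ang 85.4
0.056 px [482.  52.] 1727 ctr [ 0.8674 -0.4674] sides 0.169 0.052 ang 85.4
0.008 px [160. 120.] 136 ctr [0.7086 0.2508] sides 0.033 0.033 ang 1.4
0.02 px [160. 120.] 136 ctr [0.7057 0.2477] sides 0.032 0.033 ang 1.4
0.056 px [160. 120.] 136 ctr [0.697  0.2383] sides 0.031 0.031 ang 1.4
0.008 px [ 29. 145.] 1228 ctr [0.6434 0.5536] sides 0.091 0.091 ang 4.1
0.02 px [ 29. 145.] 1228 ctr [0.6413 0.5466] sides 0.09 0.09 ang 4.1
0.056 px [ 29. 145.] 1228 ctr [0.6351 0.5256] sides 0.087 0.087 ang 4.1
0.008 px [112. 169.] 217 ctr [0.5906 0.3574] sides 0.044 0.045 ang 7.9
0.02 px [112. 169.] 217 ctr [0.5892 0.3529] sides 0.043 0.045 ang 7.9
0.056 px [112. 169.] 217 ctr [0.585  0.3394] sides 0.041 0.043 ang 7.9
0.008 px [202. 216.] 1559 ctr [0.49  0.146] sides 0.09 0.091 ang 6.5
0.02 px [202. 216.] 1559 ctr [0.4899 0.1442] sides 0.088 0.09 ang 6.5
0.056 px [202. 216.] 1559 ctr [0.4895 0.1389] sides 0.085 0.086 ang 6.5
0.008 px [335. 212.] 382 ctr
[... 306 characters left out ...]
ides 0.041 0.04 ang 1.6
0.056 px [104. 231.] 292 ctr [0.4506 0.3486] sides 0.039 0.039 ang 1.6
0.008 px [419. 236.] 287 ctr [ 0.4581 -0.3469] sides 0.045 0.049 ang 1.6
0.02 px [419. 236.] 287 ctr [ 0.4584 -0.3424] sides 0.044 0.049 ang 1.6
0.056 px [419. 236.] 287 ctr [ 0.4592 -0.329 ] sides 0.043 0.047 ang 1.6
0.008 px [213. 379.] 194 ctr [0.1252 0.1117] sides 0.094 0.019 ang 18.1
0.02 px [213. 379.] 194 ctr [0.1297 0.1103] sides 0.093 0.019 ang 18.1
0.056 px [213. 379.] 194 ctr [0.1433 0.1062] sides 0.09 0.018 ang 18.1
[[ 0.     0.92   0.391]
 [-0.     0.391 -0.92 ]
 [-1.     0.     0.   ]] ([np.float64(13.9), np.float64(460.2), np.float64(-429.5)], 'twist -67.0', 'jaw now -67.0', 'q6 -5')
```

View pics/crop1.png

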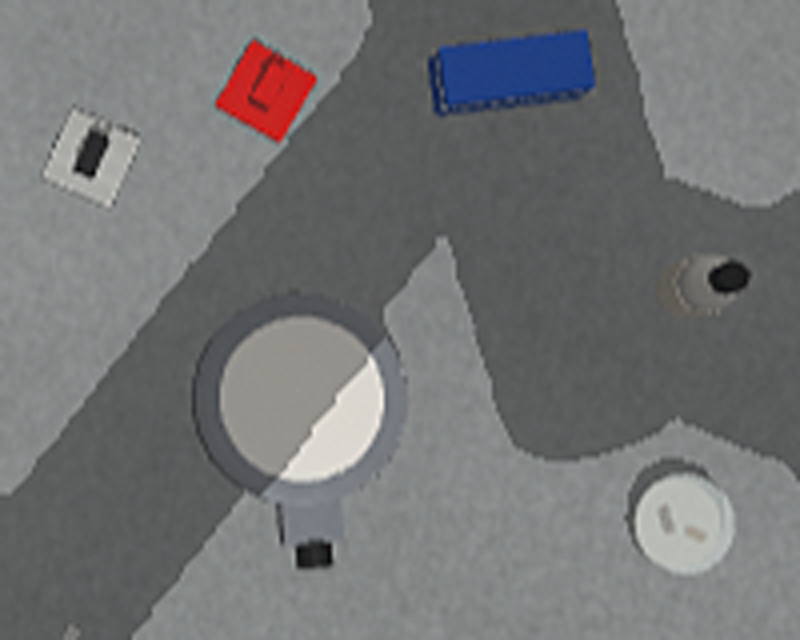

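```bash
python3 - <<'E'
from h import *
f=lambda u,v,z:ray((250+u/4-.4,105+v/4-.4),'top',z)[:2].round(4)
b=f(302,398.5,.022);print('base',b,'knob',f(314,554,.014))
c=[f(*p,.006) for p in((78,107),(140,130),(110,207),(43,180))]
print('cover',np.mean(c,0),[np.degrees(np.arctan2(*(c[(i+1)%4]-c[i])[::-1])).round(1) for i in range(4)],[np.linalg.norm(c[i]-c[i-1]).round(4) for i in range(4)])
print('bar',f(84,176,.024),f(102,130,.024))
print('bottle',f(729,276,.078),'dish',f(684,523,.016), 'slidebox',f(517,70,.03))
t=np.array([.490,.146]);d=t-b;print('b->t',np.linalg.norm(d),'yaw',np.degrees(np.arctan2(-d[0],d[1])))
for n,p in (('dish',(.458,-.351)),('bottle',(.588,-.352)),):print(n,go(*p,.10))
E
```

```text
base [ 0.5232 -0.1323] knob [ 0.4365 -0.1416]
cover [ 0.660525 -0.011925] [np.float64(-109.2), np.float64(160.3), np.float64(69.3), np.float64(-23.9)] [np.float64(0.0471), np.float64(0.0382), np.float64(0.048), np.float64(0.0417)]
bar [ 0.6455 -0.0069] [ 0.6721 -0.0164]
bottle [ 0.5915 -0.3476] dish [ 0.4598 -0.3475] slidebox [ 0.711  -0.2486]
b->t 0.28027331303568664 yaw 6.802990885176685
dish ([np.float64(113.9), np.float64(284.3), np.float64(-122.9)], 'twist 0.0', 'jaw now -67.0', 'q6 -5')
bottle ([np.float64(113.9), np.float64(403.5), np.float64(-71.1)], 'twist 0.0', 'jaw now -67.0', 'q6 -5')
```

>>> play_rows --increments '[15, 41, -17.5, 0, 91, 15, 41, -17.5, 0, 91, 15, 41, -17.5, 0, 91, 15, 41, -17.5, 0, 91, 15, 41, -17.5, 0, 91, 15, 41, -17.5, 0, 91, 15, 38, -17.5, 0, 91, 0, 0, 0, 0, 91]'

```text
clock: 2.1
ee_pos: [0.459, -0.349, 0.1079]
orientation: [-166.1, 89.9, 127.1]
wrist_force: [-0.1, 0.6, 0.5]
gripper_width: 0.0914
```

```bash
python3 - <<'E'
from h import *
s,R=pose();print(s['ee_pos'],s['orientation'])
save('wrist','w1',s=1.2)
for t in('dish','bottle'):print(t,[(np.round(d['point'],4).tolist(),round(d['conf'],2)) for d in imaging.pinpoint(t,'wrist')])
print(go(.459,-.349,.005))
E
```

```text
[ 0.45897698 -0.34898406  0.10791972] [-166.05204914   89.89211101  127.14711792]
dish [([0.4624, -0.3455, 0.0026], 0.82)]
bottle [([0.5874, -0.3543, -0.0001], 0.76)]
([np.float64(104.2), np.float64(2.3), np.float64(-2.4)], 'twist 0.0', 'jaw now -67.0', 'q6 24')
```

View pics/w1.png

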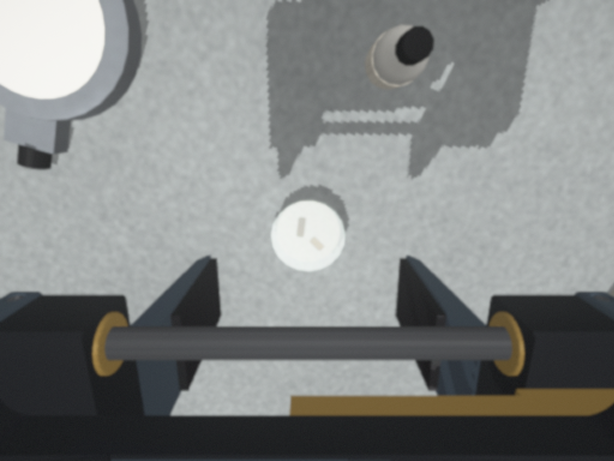

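```bash
cat >> h.py <<'E'
def wray(uv,z,s,R):
    c=imaging.get_calibration('wrist'); M=c['mount']
    d=R@M[:3,:3]@np.linalg.inv(c['mtx'])@np.array([uv[0],uv[1],1.]); o=s['ee_pos']+R@M[:3,3]
    return o+d*(z-o[2])/d[2]
E
python3 - <<'E'
from h import *
s,R=pose();print(s['ee_pos'],R.round(4),s['q'])
print(wray((308/1.2,235.5/1.2),.016,s,R), wray((400/1.2-2,55/1.2+9),.04,s,R),wray((414/1.2,45/1.2),.078,s,R))
print(go(.459,-.349,.005))
E
```

```text
[ 0.45777464 -0.35203258  0.10922213] [[ 2.000e-04  9.204e-01  3.911e-01]
 [-5.000e-04  3.911e-01 -9.204e-01]
 [-1.000e+00  0.000e+00  6.000e-04]] [-4.34765338e+01  3.14168782e+01  9.06565787e+01 -1.52264666e-02
  5.78949576e+01  2.35106877e+01]
[ 0.45646725 -0.35301061  0.016     ] [ 0.58339618 -0.35757562  0.04      ] [ 0.58730817 -0.35473028  0.078     ]
([np.float64(104.2), np.float64(2.3), np.float64(-2.4)], 'twist 0.0', 'jaw now -67.0', 'q6 24')
```

>>> play_rows --increments '[30, 0, 0, 0, 91, 30, 0, 0, 0, 91, 30, 0, 0, 0, 91, 13.5, 0, 0, 0, 91, 0, 0, 0, 0, 91, 0, 0, 0, 0, 40, 0, 0, 0, 0, 40, 0, 0, 0, 0, 40]'

```text
clock: 3.25
ee_pos: [0.4582, -0.3516, 0.006]
orientation: [23.6, 89.9, -43.4]
wrist_force: [-0.9, 0.5, -0.1]
gripper_width: 0.0638
```

>>> play_rows --increments '[0, 0, 0, 0, 40, 0, 0, 0, 0, 40, -15, 0, 0, 0, 40, -30, 0, 0, 0, 40, -30, 0, 0, 0, 40, 0, 0, 0, 0, 40, 0, 0, 0, 0, 40]'

```text
clock: 4.12
ee_pos: [0.4578, -0.3513, 0.0805]
orientation: [26.3, 90.0, -40.7]
wrist_force: [-0.1, 1.1, 0.1]
gripper_width: 0.0552
```

```bash
python3 - <<'E'
from h import *
save('wrist','w2',s=1)
print(arm.get_state()['ee_pos'],go(.5235,-.132,.080),go(.5235,-.132,.029))
E
```

```text
[ 0.45756106 -0.35110722  0.0800313 ] ([np.float64(0.1), np.float64(146.4), np.float64(-175.9)], 'twist 0.0', 'jaw now -67.0', 'q6 24') ([np.float64(51.1), np.float64(146.4), np.float64(-175.8)], 'twist 0.0', 'jaw now -67.0', 'q6 24')
```

View pics/w2.png

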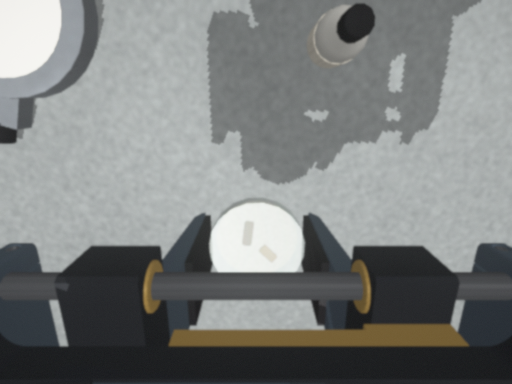

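The dish is held (55 mm opening). In the wrist picture it is centred near (257,248). I'll work out its offset from the TCP and carry it over.

```bash
python3 - <<'E'
from h import *
s,R=pose(); p=wray((257,248),s['ee_pos'][2]+.0105,s,R); print(p,R.T@(p-s['ee_pos'])*1000)
p=wray((257,200),s['ee_pos'][2]+.0105,s,R);print(R.T@(p-s['ee_pos'])*1000)
E
```

```text
[ 0.45791857 -0.35151947  0.0905313 ] [-10.50046534   0.16399943   0.5109812 ]
[-10.51114128  29.52363316   0.47725016]
```

>>> play_rows --increments '[0, 29, -35, 0, 40, 0, 29, -35, 0, 40, 0, 29, -35, 0, 40, 0, 29, -35, 0, 40, 0, 30, -36, 0, 40, 0, 0, 0, 0, 40, 0, 0, 0, 0, 40]'

```text
clock: 5.05
ee_pos: [0.5231, -0.1324, 0.0799]
orientation: [-123.3, 89.9, 169.7]
wrist_force: [0.4, 0.6, -0.9]
gripper_width: 0.0555
```

```bash
python3 - <<'E'
from h import *
save('wrist','w3',s=1.2)
s,R=pose();print(s['ee_pos'],R.round(3),go(.5235,-.132,.029))
for t in('light_base','dish'):print(t,[(np.round(d['point'],4).tolist(),round(d['conf'],2)) for d in imaging.pinpoint(t,'wrist')])
E
```

```text
[ 0.52305457 -0.13289411  0.07997188] [[-0.001  0.92   0.391]
 [ 0.     0.391 -0.92 ]
 [-1.    -0.001 -0.   ]] ([np.float64(51.0), np.float64(0.8), np.float64(-0.6)], 'twist 0.0', 'jaw now -67.0', 'q6 46')
light_base [([0.5153, -0.1297, 0.0022], 0.78), ([0.7107, -0.2488, -0.0014], 0.32)]
dish [([0.5238, -0.1275, 0.0767], 0.84)]
```

View pics/w3.png

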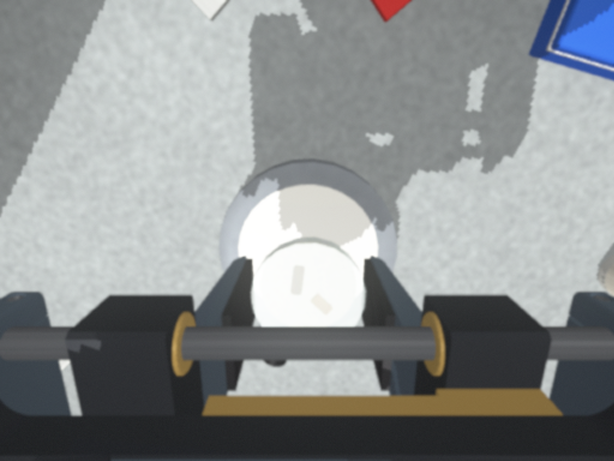

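```bash
python3 - <<'E'
from h import *
s,R=pose()
for u,v in((257,132.5),(257,153.3)):
  p=wray((u,v),.022,s,R);print(R.T@(p-s['ee_pos'])*1000)
E
```

```text
[58.14624514 59.16953243  0.52422506]
[58.15221001 43.6830316   0.54202184]
```

>>> play_rows --increments '[25, 0, 0, 0, 40, 20, 0, 0, 0, 40, 6.5, 0, 0, 0, 40, 0, 0, 0, 0, 40, 0, 0, 0, 0, 80, 0, 0, 0, 0, 80, 0, 0, 0, 0, 80, 0, 0, 0, 0, 91]'

```text
clock: 6.2
ee_pos: [0.5236, -0.1323, 0.0291]
orientation: [50.4, 90.0, -16.5]
wrist_force: [0.4, 0.3, 0.1]
gripper_width: 0.0871
```

>>> play_rows --increments '[-25, 0, 0, 0, 91, -40, 0, 0, 0, 91, -40, 0, 0, 0, 91, 0, 0, 0, 0, 91]'

```text
clock: 6.7
ee_pos: [0.525, -0.1329, 0.1366]
orientation: [46.6, 89.7, -20.3]
wrist_force: [0.5, 0.7, -0.4]
gripper_width: 0.0911
```

```bash
python3 - <<'E'
from h import *
s,R=pose();print(s['ee_pos'],go(.5235,-.132,.13),go(.589,-.352,.13,-83))
save('wrist','w4',s=1.2)
for t in('light_base','dish'):print(t,[(np.round(d['point'],4).tolist(),round(d['conf'],2)) for d in imaging.pinpoint(t,'wrist')])
E
```

```text
[ 0.52503227 -0.13287026  0.13662524] ([np.float64(6.6), np.float64(-1.1), np.float64(-1.4)], 'twist 0.0', 'jaw now -67.0', 'q6 46') ([np.float64(7.3), np.float64(-26.9), np.float64(226.7)], 'twist 16.0', 'jaw now -67.0', 'q6 46')
light_base []
dish [([0.5258, -0.1325, 0.0266], 0.81)]
```

View pics/w4.png

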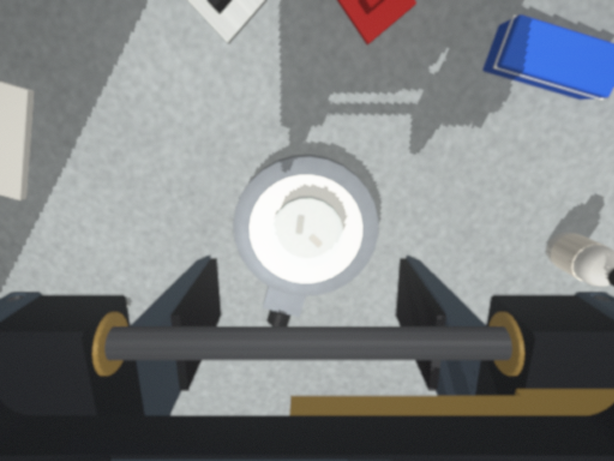

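>>> play_rows --increments '[0, 0, 0, 8, 91, 0, 0, 0, 8, 91, 0, 7.5, 45, 0, 91, 0, 7.5, 45, 0, 91, 0, 7.5, 45, 0, 91, 0, 7.5, 45, 0, 91, 0, 7.5, 45, 0, 91, 0, 0, 0, 0, 91]'

```text
clock: 7.85
ee_pos: [0.588, -0.3537, 0.1318]
orientation: [-117.0, 89.9, 159.9]
wrist_force: [-0.6, 0.5, 0.1]
gripper_width: 0.0911
```

```bash
python3 - <<'E'
from h import *
import time
save('wrist','w5',s=1.2)
s,R=pose();print(s['ee_pos'],go(.589,-.352,.02,-83))
for t in('bottle',):print(t,[(np.round(d['point'],4).tolist(),round(d['conf'],2)) for d in imaging.pinpoint(t,'wrist')])
E
```

```text
[ 0.58752306 -0.35174437  0.13187146] ([np.float64(111.9), np.float64(1.6), np.float64(0.6)], 'twist -0.1', 'jaw now -83.1', 'q6 47')
bottle [([0.5902, -0.3537, 0.0012], 0.71)]
```

View pics/w5.png

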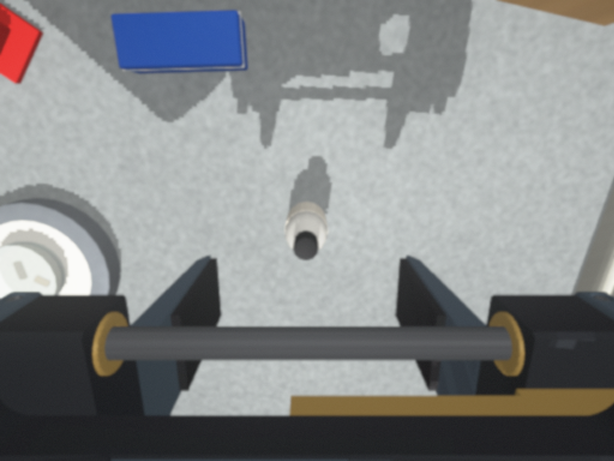

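>>> play_rows --increments '[30, 2, 0, 0, 91, 30, 0, 0, 0, 91, 30, 0, 0, 0, 91, 27, 0, 0, 0, 91, 0, 0, 0, 0, 20, 0, 0, 0, 0, 20, 0, 0, 0, 0, 20, 0, 0, 0, 0, 20]'

```text
clock: 8.95
ee_pos: [0.5905, -0.351, 0.0179]
orientation: [47.2, 89.9, -35.7]
wrist_force: [-0.2, 0.5, -0.3]
gripper_width: 0.0539
```

>>> play_rows --increments '[0, 0, 0, 0, 20, 0, 0, 0, 0, 20, -20, 0, 0, 0, 20, -40, 0, 0, 0, 20, -40, 0, 0, 0, 20, 0, 0, 0, 0, 20, 0, 0, 0, 0, 20]'

```text
clock: 9.82
ee_pos: [0.59, -0.3507, 0.1173]
orientation: [52.7, 90.0, -30.3]
wrist_force: [-0.2, 0.2, -1.5]
gripper_width: 0.0313
```

```bash
python3 - <<'E'
from h import *
save('wrist','w6',s=1.2)
print(arm.get_state()['ee_pos'],go(.6185,-.1207,.115,-83.2))
E
```

```text
[ 0.58967343 -0.350508    0.11653524] ([np.float64(1.7), np.float64(56.7), np.float64(-224.6)], 'twist 0.2', 'jaw now -83.0', 'q6 47')
```

View pics/w6.png

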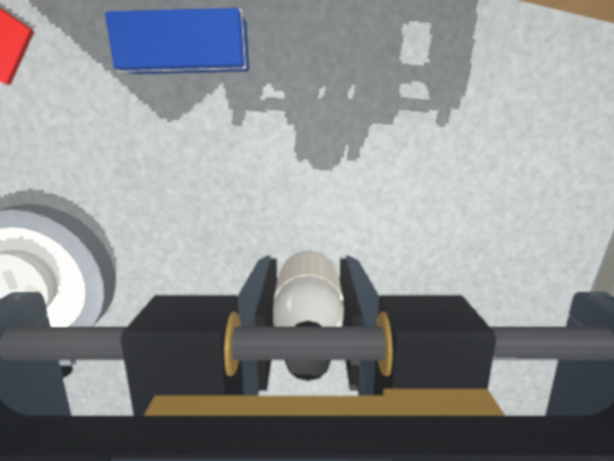

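The bottle is held upright with a 31 mm opening. I'll carry it behind the base.

>>> play_rows --increments '[0, 11.3, -45, 0, 20, 0, 11.3, -45, 0, 20, 0, 11.3, -45, 0, 20, 0, 11.3, -45, 0, 20, 0, 11.3, -44.5, 0, 20, 0, 0, 0, 0, 20, 0, 0, 0, 0, 20]'

```text
clock: 10.75
ee_pos: [0.6184, -0.1212, 0.1162]
orientation: [-102.3, 89.9, 174.7]
wrist_force: [-0.1, 0.0, -1.0]
gripper_width: 0.0308
```

```bash
python3 - <<'E'
from h import *
imaging.camera('wrist')
print(arm.get_state()['ee_pos'],go(.6185,-.1207,.0165,-83.2))
E
```

```text
[ 0.61845742 -0.1217953   0.11634461] ([np.float64(99.8), np.float64(0.3), np.float64(-1.1)], 'twist 0.2', 'jaw now -83.0', 'q6 66')
```

>>> play_rows --increments '[35, 0, -0.5, 0, 20, 35, 0, 0, 0, 20, 20, 0, 0, 0, 20, 9.5, 0, 0, 0, 20, 0, 0, 0, 0, 20, 0, 0, 0, 0, 60, 0, 0, 0, 0, 60, 0, 0, 0, 0, 60]'

```text
clock: 11.8
ee_pos: [0.6188, -0.1208, 0.0176]
orientation: [65.0, 90.0, -18.0]
wrist_force: [0.0, 0.9, -0.2]
gripper_width: 0.0584
```

>>> play_rows --increments '[-10, 0, 0, 0, 60, -40, 0, 0, 0, 60, -50, 0, 0, 0, 91, -30, 0, 0, 0, 91, 0, 0, 0, 0, 91, 0, 0, 0, 0, 91]'

```text
clock: 12.55
ee_pos: [0.6184, -0.1205, 0.1473]
orientation: [-115.2, 90.0, 161.8]
wrist_force: [0.2, 0.9, -1.1]
gripper_width: 0.0908
```

```bash
python3 - <<'E'
from h import *
save('side','s2',(180,80,400,300),3)
for c in('side','wrist'):
  imaging.camera(c)
  for t in('bottle','light_base','dish'):print(t,[(np.round(d['point'],4).tolist(),round(d['conf'],2)) for d in imaging.pinpoint(t,c)])
print(arm.get_state()['ee_pos'],go(.588,.3525,.12,8),go(.588,.3525,.12,-82))
E
```

```text
bottle [([0.6204, -0.1187, -0.0029], 0.84)]
light_base [([0.5248, -0.1327, -0.0008], 0.91)]
dish [([0.5242, -0.1374, 0.0232], 0.82)]
bottle [([0.6581, -0.0101, -0.0007], 0.42)]
light_base [([0.5191, -0.1302, 0.0068], 0.9)]
dish [([0.5226, -0.1286, 0.0259], 0.82)]
[ 0.61865897 -0.12057371  0.14717678] ([np.float64(27.2), np.float64(27.4), np.float64(-473.3)], 'twist 89.0', 'jaw now -83.0', 'q6 67') ([np.float64(27.2), np.float64(27.4), np.float64(-473.3)], 'twist -1.0', 'jaw now -83.0', 'q6 67')
```

View pics/s2.png

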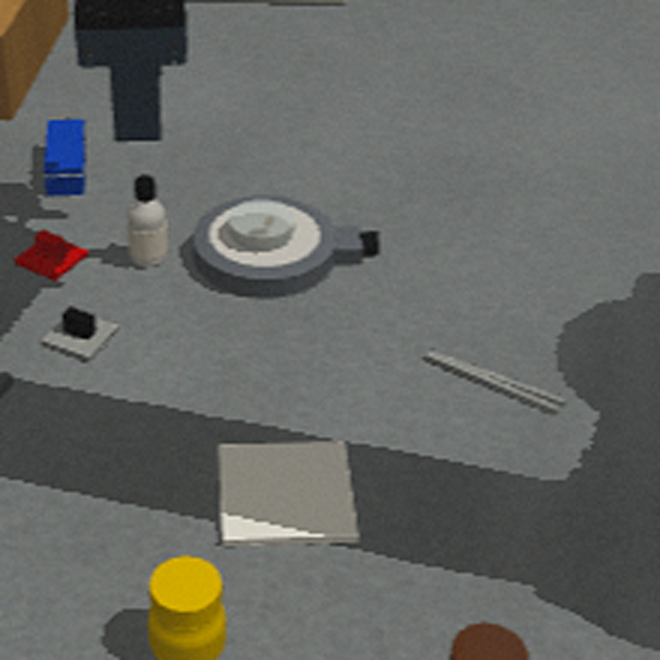

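The bottle stands upright behind the base (detections put it about 96 mm from the base centre), and the dish is centred. The block is next.

>>> play_rows --increments '[0, 3.4, -59, -1, 75, 3, 3.4, -59, 0, 75, 3, 3.4, -59, 0, 75, 3, 3.4, -59, 0, 75, 3, 3.4, -59, 0, 75, 3, 3.4, -59, 0, 75, 3, 3.4, -59, 0, 75, 3, 3.4, -60, 0, 75]'

```text
clock: 14.0
ee_pos: [0.5804, 0.3536, 0.1263]
orientation: [81.2, 90.0, -0.8]
wrist_force: [1.2, -0.5, -0.1]
gripper_width: 0.0747
```

>>> play_rows --increments '[0, 0, 0, 0, 75, 0, 0, 0, 0, 75]'

```text
clock: 14.25
ee_pos: [0.5805, 0.3514, 0.1262]
orientation: [-41.4, 90.0, -123.4]
wrist_force: [-0.2, 0.1, 0.2]
gripper_width: 0.0746
```

```bash
python3 - <<'E'
from h import *
save('wrist','w7',s=1.2)
s,R=pose();print(s['ee_pos'],go(.588,.3525,.005,-82))
for t in('block',):print(t,[(np.round(d['point'],4).tolist(),round(d['conf'],2)) for d in imaging.pinpoint(t,'wrist')])
E
```

```text
[0.58076744 0.35074807 0.12632238] ([np.float64(121.3), np.float64(7.4), np.float64(-0.8)], 'twist -0.0', 'jaw now -82.0', 'q6 108')
block [([0.5837, 0.3552, 0.0042], 0.62)]
```

View pics/w7.png

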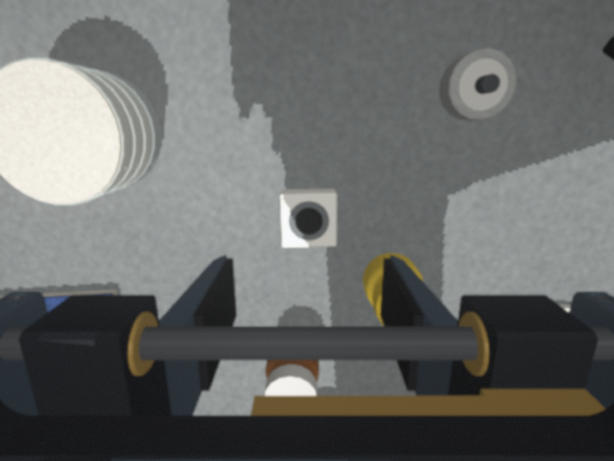

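```bash
python3 - <<'E'
from h import *
s,R=pose()
p=wray((257,182.7),.02,s,R);print(p,R.T@(p-s['ee_pos'])*1000)
E
```

```text
[0.58847327 0.35092426 0.02      ] [106.45933057   7.56564847   0.5361786 ]
```

>>> play_rows --increments '[30, 7.5, 0, 0, 75, 35, 0, 0, 0, 75, 35, 0, 0, 0, 75, 21, 0, 0, 0, 75, 0, 0, 0, 0, 75, 0, 0, 0, 0, 30, 0, 0, 0, 0, 30, 0, 0, 0, 0, 30]'

```text
clock: 15.35
ee_pos: [0.5885, 0.3529, 0.0063]
orientation: [106.2, 89.9, 24.3]
wrist_force: [-0.2, -0.4, -0.2]
gripper_width: 0.0477
```

>>> play_rows --increments '[0, 0, 0, 0, 30, 0, 0, 0, 0, 30, -20, 0, 0, 0, 30, -40, 0, 0, 0, 30, -40, 0, 0, 0, 30, 0, 0, 0, 0, 30, 0, 0, 0, 0, 30]'

```text
clock: 16.23
ee_pos: [0.5879, 0.3526, 0.1057]
orientation: [105.9, 90.0, 23.9]
wrist_force: [-0.5, -0.1, -2.3]
gripper_width: 0.0436
```

```bash
python3 - <<'E'
from h import *
imaging.camera('wrist')
print(arm.get_state()['ee_pos'],go(.5065,.007,.105,-83.2),go(.5065,.007,.007,-83.2))
E
```

```text
[0.58755033 0.35242292 0.10497479] ([np.float64(0.2), np.float64(-128.5), np.float64(330.7)], 'twist 1.2', 'jaw now -82.0', 'q6 108') ([np.float64(98.2), np.float64(-128.4), np.float64(330.7)], 'twist 1.2', 'jaw now -82.0', 'q6 108')
```

>>> play_rows --increments '[0, -18.4, 47.3, 0, 30, 0, -18.4, 47.3, 0, 30, 0, -18.4, 47.3, 0, 30, 0, -18.4, 47.3, 0, 30, 0, -18.4, 47.3, 0, 30, 0, -18.4, 47.3, 0, 30, 0, -18, 47, 0, 30, 0, 0, 0, 0, 30]'

```text
clock: 17.27
ee_pos: [0.5057, 0.0046, 0.1047]
orientation: [-94.9, 89.9, -177.1]
wrist_force: [-0.0, 0.3, -0.9]
gripper_width: 0.0435
```

```bash
python3 - <<'E'
from h import *
imaging.camera('wrist');imaging.camera('wrist')
print(arm.get_state()['ee_pos'],go(.5065,.007,.007,-83.2))
E
```

```text
[0.50670554 0.00694085 0.10489613] ([np.float64(97.9), np.float64(-0.1), np.float64(-0.0)], 'twist 1.1', 'jaw now -82.1', 'q6 76')
```

>>> play_rows --increments '[35, 0, 0, 0, 30, 35, 0, 0, 0, 30, 20, 0, 0, 0, 30, 9, 0, 0, 0, 30, 0, 0, 0, 0, 30, 0, 0, 0, 0, 75, 0, 0, 0, 0, 75, 0, 0, 0, 0, 75]'

```text
clock: 18.38
ee_pos: [0.5074, 0.0072, 0.0067]
orientation: [77.4, 90.0, -4.5]
wrist_force: [0.4, 0.3, 0.5]
gripper_width: 0.0711
```

>>> play_rows --increments '[-30, 0, 0, 0, 75, -45, 0, 0, 0, 75, -50, 0, 0, 0, 75, 0, 0, 0, 0, 75, 0, 0, 0, 0, 75]'

```text
clock: 19.0
ee_pos: [0.5069, 0.0072, 0.1313]
orientation: [78.7, 90.0, -3.3]
wrist_force: [-1.2, 1.2, -1.0]
gripper_width: 0.075
```

```bash
python3 - <<'E'
from h import *
s,R=pose();save('wrist','w8',s=1.2)
s,R=pose();print(s['ee_pos'],go(.5065,.007,.13),go(.6595,-.0125,.12,70))
for t in('block','cover'):print(t,[(np.round(d['point'],4).tolist(),round(d['conf'],2)) for d in imaging.pinpoint(t,'wrist')])
E
```

```text
[0.50655603 0.00724282 0.13076328] ([np.float64(0.8), np.float64(-0.1), np.float64(0.2)], 'twist 0.0', 'jaw now -82.0', 'q6 76') ([np.float64(10.6), np.float64(148.7), np.float64(40.9)], 'twist 28.0', 'jaw now -82.0', 'q6 76')
block [([0.5027, 0.0096, 0.0004], 0.89)]
cover [([0.6594, -0.0114, -0.001], 0.8)]
```

View pics/w8.png

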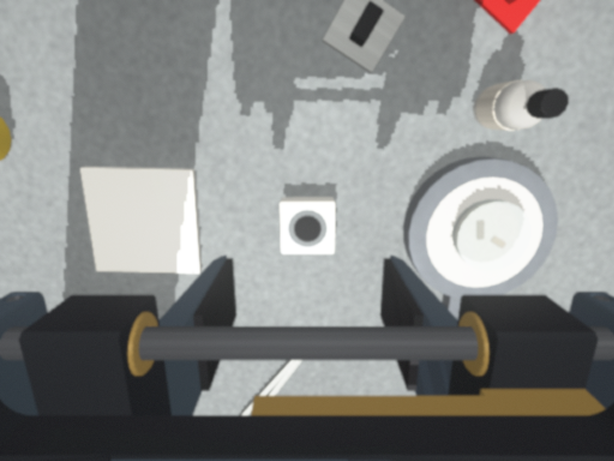

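```bash
python3 - <<'E'
from h import *
s,R=pose()
w=lambda u,v,z:wray((u/1.2,v/1.2),z,s,R)[:2].round(4)
bl=w(307.5,226.5,.02);ba=w(482,222,.022);
ti=np.mean([w(*p,.008) for p in((81,168),(194,171),(199,273),(96,271))],0)
print('block',bl,'base',ba,'tile',ti,np.linalg.norm(bl-ba),np.linalg.norm(bl-ti),np.linalg.norm(ti-ba))
a,b=w(373,8,.024),w(359,42,.024);print('bar',(a+b)/2,a,b)
e=w(405,18,.006)-w(372,70,.006);print(np.degrees(np.arctan2(e[1],e[0])),np.linalg.norm(e))
e=w(323,40,.006)-w(372,70,.006);print(np.degrees(np.arctan2(e[1],e[0])),np.linalg.norm(e))
print('ctr',(w(323,40,.006)+w(405,18,.006))/2)
E
```

```text
block [0.5067 0.0075] base [ 0.5303 -0.1285] tile [0.486975 0.143075] 0.1380324599505493 0.1370023950520574 0.2750091566657372
bar [ 0.65365 -0.01155] [ 0.6644 -0.0143] [ 0.6429 -0.0088]
-24.420616378646965 0.04063545250147957
69.39579358734942 0.04177200019151586
ctr [ 0.65515 -0.01235]
```

>>> play_rows --increments '[0, 0, 0, 9.7, 60, 0, 0, 0, 9.7, 60, 0, 0, 0, 9.6, 60, 0, 37, -9, 0, 60, 0, 37, -9, 0, 60, 0, 37, -9, 0, 60, 0, 37, -9, 0, 60, 0, 0, 0, 0, 60]'

```text
clock: 20.15
ee_pos: [0.6599, -0.0125, 0.1298]
orientation: [-76.1, 90.0, 172.9]
wrist_force: [-0.7, 0.3, -0.5]
gripper_width: 0.0601
```

```bash
python3 - <<'E'
from h import *
imaging.camera('wrist');save('wrist','w9',s=1.4)
s,R=pose();print(s['ee_pos'],go(.657,-.0125,.012,70))
for t in('cover',):print(t,[(np.round(d['point'],4).tolist(),round(d['conf'],2)) for d in imaging.pinpoint(t,'wrist')])
E
```

```text
[ 0.657426   -0.0120871   0.13002544] ([np.float64(118.0), np.float64(0.0), np.float64(0.5)], 'twist -1.0', 'jaw now -111.0', 'q6 105')
cover [([0.657, -0.0128, -0.0002], 0.81), ([0.6969, -0.1145, -0.0025], 0.59)]
```

View pics/w9.png

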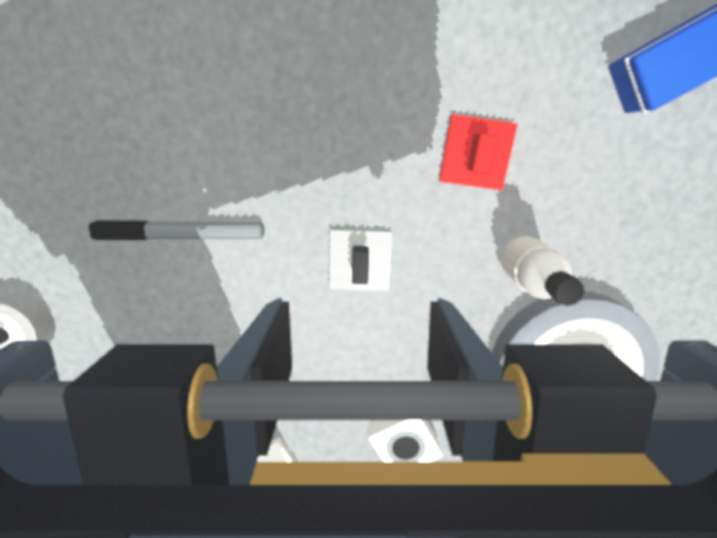

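>>> play_rows --increments '[35, 0, 0, 0, 60, 35, 0, 0, 0, 60, 30, 0, 0, 0, 60, 18, 0, 0, 0, 60, 0, 0, 0, 0, 60, 0, 0, 0, 0, 5, 0, 0, 0, 0, 5, 0, 0, 0, 0, 5]'

```text
clock: 21.3
ee_pos: [0.6586, -0.0122, 0.0142]
orientation: [104.4, 89.9, -6.6]
wrist_force: [-0.4, -0.6, 0.6]
gripper_width: 0.0326
```

>>> play_rows --increments '[0, 0, 0, 0, 5, 0, 0, 0, 0, 5, 0, 0, 0, 0, 5, -20, 0, 0, 0, 5, -40, 0, 0, 0, 5, -20, 0, 0, 0, 5, 0, 0, 0, 0, 5, 0, 0, 0, 0, 5]'

```text
clock: 22.3
ee_pos: [0.6579, -0.0121, 0.0932]
orientation: [-81.4, 90.0, 167.6]
wrist_force: [0.6, -0.1, -0.8]
gripper_width: 0.0117
```

```bash
python3 - <<'E'
from h import *
save('wrist','w10',(100,100,420,340),2.2)
s,R=pose();print(s['ee_pos'],go(.5067,.0073,.092,-82))
E
```

```text
[ 0.65761839 -0.01209141  0.09272701] ([np.float64(0.9), np.float64(-147.9), np.float64(35.9)], 'twist -29.0', 'jaw now -111.0', 'q6 105')
```

View pics/w10.png

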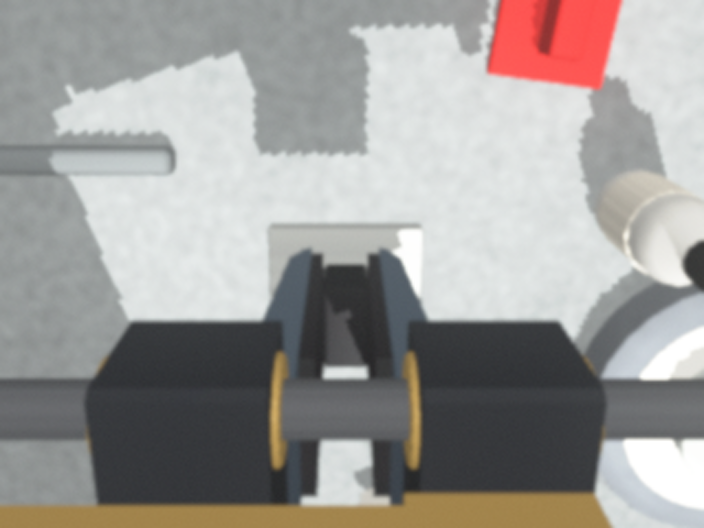

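```bash
python3 - <<'E'
from h import *
s,R=pose()
for v,h in((226,-.006),(265,.012)):
  p=wray((257,100+v/2.2),s['ee_pos'][2]+h,s,R);print(R.T@(p-s['ee_pos'])*1000)
E
```

```text
[ 5.97144518 22.24937987  0.15886883]
[-12.02309468  17.98512607   0.1353188 ]
```

>>> play_rows --increments '[0, 0, 0, -9.7, 5, 0, 0, 0, -9.7, 5, 0, 0, 0, -9.6, 5, 0, -36.7, -10, 0, 5, 0, -36.7, -10, 0, 5, 0, -36.7, -10, 0, 5, 0, -36.6, -10.2, 0, 5, 0, 0, 0, 0, 5]'

```text
clock: 23.35
ee_pos: [0.504, 0.0076, 0.0927]
orientation: [-103.7, 89.8, 174.4]
wrist_force: [0.4, 0.1, -0.1]
gripper_width: 0.0115
```

```bash
python3 - <<'E'
from h import *
[imaging.camera('wrist') for _ in range(3)];save('wrist','w11',(100,100,420,340),2.2)
s,R=pose();print(s['ee_pos'],go(.5067,.0073,.0325,-82))
E
```

```text
[0.50833745 0.00703095 0.09319649] ([np.float64(60.7), np.float64(-1.6), np.float64(-0.5)], 'twist 0.0', 'jaw now -82.0', 'q6 76')
```

View pics/w11.png

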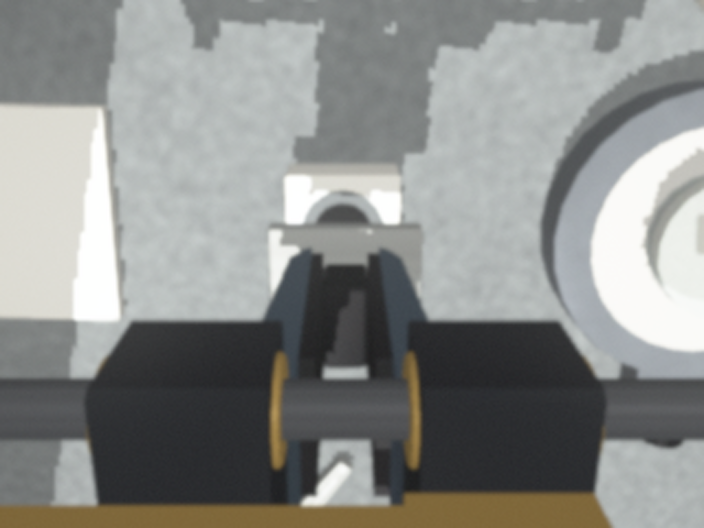

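```bash
python3 - <<'E'
from h import *
s,R=pose()
for v,z in((175,.02),(165,.0),(226,s['ee_pos'][2]-.006)):
  p=wray((257,100+v/2.2),z,s,R);print(R.T@(p-s['ee_pos'])*1000)
print(go(.5067,.0073,.0325,-82))
E
```

```text
[73.20548721 19.32546714  0.47936115]
[93.20500306 18.26647176  0.50685031]
[ 6.01034372 22.26849687  0.38770857]
([np.float64(60.7), np.float64(-1.6), np.float64(-0.5)], 'twist 0.0', 'jaw now -82.0', 'q6 76')
```

>>> play_rows --increments '[20, -2.4, 0, 0, 5, 20, 0, 0, 0, 5, 14, 0, 0, 0, 5, 6, 0, 0, 0, 5, 0, 0, 0, 0, 5, 0, 0, 0, 0, 5, 0, 0, 0, 0, 40, 0, 0, 0, 0, 40]'

```text
clock: 24.55
ee_pos: [0.5051, 0.0068, 0.0336]
orientation: [79.1, 90.0, -2.9]
wrist_force: [0.3, 0.2, -0.8]
gripper_width: 0.0289
```

>>> play_rows --increments '[0, 0, 0, 0, 40, -10, 0, 0, 0, 50, -30, 0, 0, 0, 60, -40, 0, 0, 0, 80, -30, 0, 0, 0, 80, 0, 0, 0, 0, 80]'

```text
clock: 25.3
ee_pos: [0.5062, 0.0067, 0.1461]
orientation: [75.9, 89.7, -6.1]
wrist_force: [-0.7, 0.5, -0.1]
gripper_width: 0.0798
```

```bash
python3 - <<'E'
from h import *
[imaging.camera('wrist') for _ in range(2)];save('wrist','w12',(100,100,420,340),2.2)
s,R=pose();print(s['ee_pos'],go(.4495,.3485,.13,-82))
for t in('block','cover'):print(t,[(np.round(d['point'],4).tolist(),round(d['conf'],2)) for d in imaging.pinpoint(t,'wrist')])
E
```

```text
[0.50451765 0.00686015 0.14315391] ([np.float64(13.2), np.float64(-6.8), np.float64(-346.0)], 'twist 0.0', 'jaw now -82.0', 'q6 76')
block []
cover [([0.5053, 0.0048, 0.0222], 0.92), ([0.6209, -0.1193, 0.001], 0.16)]
```

View pics/w12.png

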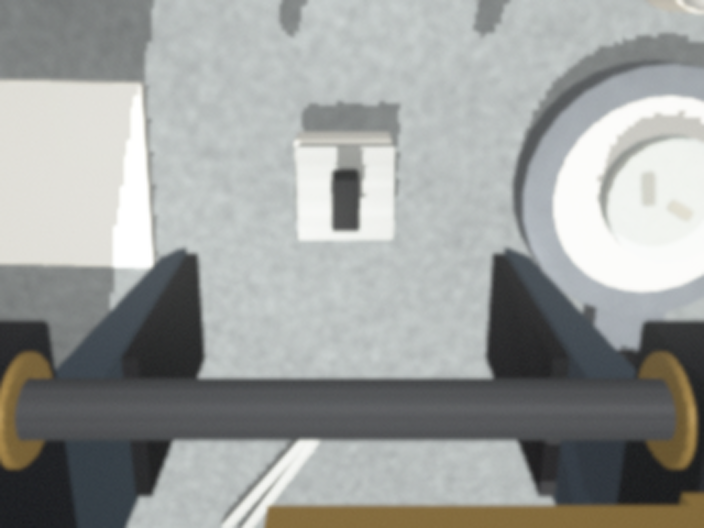

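The cover lies flush on the block with its edges in line. That was my 16th and last picture, so from here I check by numbers only. The jar is next.

>>> play_rows --increments '[2, -1, -49.5, 0, 78, 2, -1, -49.5, 0, 78, 2, -1, -49.5, 0, 78, 2, -1, -49.5, 0, 78, 2, -1, -49.5, 0, 78, 2, -1, -49.5, 0, 78, 0, -1, -49, 0, 78, 0, 0, 0, 0, 78]'

```text
clock: 26.55
ee_pos: [0.4487, 0.3511, 0.1305]
orientation: [-93.3, 90.0, -175.1]
wrist_force: [-0.6, -0.8, -0.0]
gripper_width: 0.0781
```

```bash
python3 - <<'E'
from h import *
[imaging.camera('wrist') for _ in range(3)];im=imaging.camera('wrist')
s,R=pose();print(s['ee_pos'],go(.4495,.3490,.010,-82))
for f in(imaging.pinpoint,imaging.boxes_of):print([(np.round(d['point'],4).tolist(),round(d['conf'],2)) for d in f('jar','wrist')])
hsv=cv2.cvtColor(im,cv2.COLOR_RGB2HSV)
m=((hsv[:,:,2]>150)&(hsv[:,:,1]<45)).astype(np.uint8)
c=imaging.get_calibration('wrist')
# expected cap pixel
M=np.linalg.inv(c['mount']);p=M@np.append(R.T@(np.array([.4495,.349,.056])-s['ee_pos']),1);q=c['mtx']@p[:3];q=q[:2]/q[2];print('cap expected px',q)
for n,h in (('brown-amber',((hsv[:,:,0]<15)&(hsv[:,:,1]>120))),('yellow',((hsv[:,:,0]>18)&(hsv[:,:,0]<35)&(hsv[:,:,1]>150)))):
  k,l,st,ce=cv2.connectedComponentsWithStats(h.astype(np.uint8));print(n,[(st[i].tolist(),ce[i].round().tolist()) for i in range(1,k) if st[i,4]>60])
v,u=int(q[1]),int(q[0]);k,l,st,ce=cv2.connectedComponentsWithStats(m)
print([(st[i].tolist(),ce[i].round(1).tolist()) for i in range(1,k) if 100<st[i,4]<9000])
E
```

```text
[0.44964163 0.347433   0.1309452 ] ([np.float64(120.9), np.float64(0.2), np.float64(-1.7)], 'twist -0.0', 'jaw now -82.0', 'q6 114')
[([0.4474, 0.3477, -0.0022], 0.89), ([0.5393, 0.2749, 0.0012], 0.81), ([0.3664, 0.3095, 0.0009], 0.56), ([0.4875, 0.1482, 0.0], 0.5)]
[([0.4538, 0.3476, 0.0527], 0.92), ([0.5401, 0.2812, 0.0575], 0.73), ([0.3831, 0.3123, 0.0294], 0.72)]
cap expected px [254.49490179 200.8974116 ]
brown-amber [([238, 165, 41, 18, 211], [260.0, 172.0]), ([273, 253, 30, 18, 378], [288.0, 263.0]), ([267, 301, 33, 8, 200], [283.0, 304.0])]
yellow [([324, 74, 70, 56, 3153], [359.0, 101.0])]
[([159, 9, 29, 30, 314], [174.3, 25.1]), ([155, 36, 21, 15, 133], [164.7, 41.8]), ([197, 86, 25, 39, 236], [211.1, 105.5]), ([168, 97, 29, 23, 271], [183.2, 107.3]), ([103, 107, 195, 143, 8330], [193.9, 187.2]), ([197, 124, 25, 28, 170], [211.5, 139.0]), ([222, 132, 17, 24, 144], [231.2, 141.9]), ([401, 143, 19, 50, 270], [410.6, 171.5]), ([283, 168, 15, 27, 177], [290.6, 180.2]), ([145, 219, 20, 13, 102], [153.2, 224.8]), ([203, 229, 19, 16, 141], [212.2, 236.4]), ([129, 236, 22, 15, 121], [137.2, 240.6]), ([234, 304, 31, 21, 193], [246.1, 312.3])]
```

>>> play_rows --increments '[35, 0, 0, 0, 78, 35, 0, 0, 0, 78, 30, 0, 0, 0, 78, 20, 0, 0, 0, 78, 0, 0, 0, 0, 78, 0, 0, 0, 0, 35, 0, 0, 0, 0, 35, 0, 0, 0, 0, 35]'

```text
clock: 27.85
ee_pos: [0.4501, 0.3486, 0.0121]
orientation: [114.6, 89.9, 32.6]
wrist_force: [0.2, 0.2, 0.1]
gripper_width: 0.0503
```

>>> play_rows --increments '[0, 0, 0, 0, 35, 0, 0, 0, 0, 35, -20, 0, 0, 0, 35, -40, 0, 0, 0, 35, -40, 0, 0, 0, 35, 0, 0, 0, 0, 35, 0, 0, 0, 0, 35]'

```text
clock: 28.72
ee_pos: [0.4494, 0.3483, 0.1109]
orientation: [-67.7, 90.0, -149.7]
wrist_force: [-0.9, 0.2, -1.3]
gripper_width: 0.0467
```

```bash
python3 - <<'E'
from h import *
[imaging.camera('wrist') for _ in range(3)];imaging.camera('side')
s,R=pose();print(s['ee_pos'],go(.4895,.1460,.112,-82))
for c in('wrist','side'):print([(np.round(d['point'],4).tolist(),round(d['conf'],2)) for d in imaging.pinpoint('jar',c)])
print([(np.round(d['point'],4).tolist(),round(d['conf'],2)) for d in imaging.boxes_of('jar','wrist')])
E
```

```text
[0.44920402 0.34816395 0.11035513] ([np.float64(-1.5), np.float64(11.7), np.float64(205.8)], 'twist 0.0', 'jaw now -82.0', 'q6 114')
[([0.5399, 0.2753, 0.0046], 0.61), ([0.4484, 0.3483, 0.0973], 0.56)]
[([0.54, 0.2746, 0.0021], 0.71), ([0.3624, 0.3092, -0.002], 0.61)]
[([0.3553, 0.2989, 0.0544], 0.95), ([0.4598, 0.3482, 0.1494], 0.87), ([0.54, 0.2815, 0.0587], 0.81)]
```

>>> play_rows --increments '[0, 2.4, 41, 0, 35, 0, 2.4, 41, 0, 35, 0, 2.3, 41, 0, 35, 0, 2.3, 41, 0, 35, 0, 2.3, 41.5, 0, 35, 0, 0, 0, 0, 35, 0, 0, 0, 0, 35]'

```text
clock: 29.95
ee_pos: [0.4899, 0.1468, 0.1113]
orientation: [-130.5, 90.0, 147.5]
wrist_force: [-0.9, 0.5, -0.3]
gripper_width: 0.0469
```

```bash
python3 - <<'E'
from h import *
[imaging.camera('wrist') for _ in range(3)]
s,R=pose();print(s['ee_pos'],go(.4895,.1460,.0195,-82))
for t in('jar','tile'):print([(np.round(d['point'],4).tolist(),round(d['conf'],2)) for d in imaging.pinpoint(t,'wrist')])
E
```

```text
[0.48980288 0.14748363 0.1113581 ] ([np.float64(91.9), np.float64(-0.5), np.float64(1.4)], 'twist 0.1', 'jaw now -81.9', 'q6 92')
[([0.4887, 0.1474, 0.0975], 0.82), ([0.5419, 0.2684, -0.0007], 0.65)]
[([0.4856, 0.1475, -0.001], 0.89)]
```

>>> play_rows --increments '[35, -1, 0.8, 0, 35, 30, 0, 0, 0, 35, 20, 0, 0, 0, 35, 6.5, 0, 0, 0, 35, 0, 0, 0, 0, 35, 0, 0, 0, 0, 35, 0, 0, 0, 0, 80, 0, 0, 0, 0, 80]'

```text
clock: 31.2
ee_pos: [0.4893, 0.1458, 0.0202]
orientation: [93.2, 90.0, 11.2]
wrist_force: [-0.0, -0.2, 0.5]
gripper_width: 0.0637
```

>>> play_rows --increments '[0, 0, 0, 0, 80, 0, 0, 0, 0, 80, -30, 0, 0, 0, 80, -40, 0, 0, 0, 80, -50, 0, 0, 0, 80, -40, 0, 0, 0, 80, 0, 0, 0, 0, 80, 0, 0, 0, 0, 80]'

```text
clock: 32.2
ee_pos: [0.4887, 0.1456, 0.1794]
orientation: [-92.8, 90.0, -174.7]
wrist_force: [-0.6, -0.2, 0.3]
gripper_width: 0.0799
```

```bash
python3 - <<'E'
from h import *
print(arm.get_state()['ee_pos'])
for c in('side','wrist','top'):
  imaging.camera(c)
  for t in 'light_base tile dish block cover jar bottle counter slide_box'.split():
    print(c,t,[(np.round(d['point'],3).tolist(),round(d['conf'],2)) for d in imaging.pinpoint(t,c)][:3])
E
```

```text
[0.48873174 0.14563658 0.17942758]
side light_base [([0.522, -0.132, 0.002], 0.71), ([0.503, 0.002, 0.0], 0.67)]
side tile [([0.487, 0.144, 0.003], 0.8)]
side dish []
side block [([0.504, 0.007, -0.002], 0.42)]
side cover [([0.507, 0.004, 0.018], 0.64), ([0.699, -0.113, 0.002], 0.5)]
side jar [([0.487, 0.141, 0.007], 0.9), ([0.542, 0.273, -0.0], 0.63), ([0.364, 0.311, 0.002], 0.57)]
side bottle [([0.621, -0.121, -0.001], 0.76)]
side counter [([0.703, 0.248, -0.003], 0.67)]
side slide_box [([0.708, -0.247, 0.001], 0.89)]
wrist light_base [([0.518, -0.131, 0.003], 0.83)]
wrist tile []
wrist dish [([0.524, -0.133, 0.025], 0.59)]
wrist block [([0.502, 0.006, 0.005], 0.63)]
wrist cover [([0.503, 0.009, 0.017], 0.76)]
wrist jar [([0.542, 0.274, 0.0], 0.94), ([0.365, 0.307, -0.002], 0.82), ([0.487, 0.143, 0.006], 0.6)]
wrist bottle []
wrist counter []
wrist slide_box []
top light_base [([0.524, -0.135, 0.002], 0.62), ([0.524, -0.132, 0.019], 0.36)]
top tile []
top dish [([0.527, -0.133, 0.02], 0.94)]
top block [([0.712, -0.252, -0.006], 0.64)]
top cover [([0.504, 0.007, 0.022], 0.71)]
top jar [([0.362, 0.308, 0.0], 0.57)]
top bottle [([0.614, -0.123, -0.0], 0.64)]
top counter [([0.699, 0.243, -0.001], 0.88)]
top slide_box [([0.713, -0.246, -0.005], 0.93)]
```

All the readings agree with the goals, so I'm handing the job in.

```bash
python3 -c "
from h import *
print(job.finish_job())"
```

```text
the job is handed in; nothing more can be done
None
```

I set out the whole bench and handed the job in after about 33 s of the 120 s; the hand-in gives no verdict. The arm was released and about 0.18 m above the bench, and I never touched the decoys.

The last checks come from the network's detections, good to about 4 mm, plus my earlier views from the wrist camera:

| Item | Result | Limit |
|---|---|---|
| Dish on light base | within about 3–5 mm of centre | 12 mm |
| Jar on tile | within about 5 mm of centre, base at 6–7 mm height | 12 mm, 4–12 mm |
| Block to light base and tile | about 137–142 mm to each, close to their line | 152 mm, 15 mm off the line |
| Cover on block | about 3–4 mm off, edges in line | 8 mm, 0.2 rad |
| Bottle behind light base | about 91–99 mm from the base centre, upright | 81–111 mm |
| Counter and slide box | unmoved within detection error | 20 mm |

- **Disagreements:** individual detections differed by up to about 7 mm. The top camera found neither the jar on the tile nor the tile, and took the slide box for the block. The side camera found no dish and reported a second, false light base where the block is.
- **Not seen by eye:** I had used all 16 pictures by then, so the jar's final placing was checked only by detections and the measured gripper pose.

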